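# Hang the parts basket on the sprung drip hook

### The job

Swing the folded bail of the steel parts basket up until it stands upright, leaving the basket standing where it is on the bench. Then carry the basket level by the red grip of its bail and hook the bail over both prongs of the sprung hook on the drip stand, easing it down until the hook bears its whole weight before you let go, so that the hook is neither overloaded nor bounces. Leave the basket hanging there at rest and leave the other things on the bench alone.

Things in the scene. Friction and masses are not known exactly. Their poses are not given: they have to be found in the camera images.
- basket: Open square basket of perforated steel, 110 x 110 mm, 70 mm high, brass rings fixed in it; 0.2 to 0.95 kg, which differs each time; slides easily. Origin: centre of its underside, z up. The bail (124 mm wide) turns on pivots outside its +y and -y walls, at x = 0, 60 mm above the underside.
- bail (a joint): Angle of the bail about its pivots, rad: 0 = folded level over the basket's -x side (towards the robot), 1.571 = upright, 2.7 = far stop. Starts between 0 and 0.3. The hinge is a little stiff (0.014 N m): the bail stays where it is left. Folded, its bar is 14 mm clear of the basket's wall, too tight for a finger; a fingertip can push it up from below and outside.
- bail_grip (a point): Middle of the bail's crown: a straight 6 mm steel bar, parallel to the basket's y axis, 72 mm from the pivots, straight for 98 mm, with a red sleeve 12 mm in diameter and 30 mm long about this point. With the bail upright it lies 132 mm above the basket's underside. This point's y axis runs along the bar.
- stand: Drip stand fixed to the bench: green foot 220 x 100 x 12 mm (x from -60 to +160 mm) and a 20 x 30 mm steel mast, 248 mm high, at x = +130 mm. Origin: on the bench straight below the seat of the hook. The hook's two prongs point along the stand's -x and meet a cross bar at x = +104 mm; between them there is room for fingers. The prongs must enter the bail tips first.
- hook_seat (a point): Where the middle of the bail's bar belongs: midway between the two prongs (8 mm round, at y = +30 and -30 mm), 7 mm above the centre line of their level seat. Moves with the hook; unloaded 240 mm above the bench. Axes as the stand's. The seat is 26 mm long in x, between upturned tips at x = -21 mm (tops 13 mm above this point) and a step at x = +24 mm (top 10 mm above).
- hook (a joint): How far the hook has sunk on its spring, m: 0 = unloaded, bottoms at 0.085. After the first 0.2 N it sinks 6.7 mm per newton (150 N/m); lightly damped. Past 75 mm (11 N) it is overloaded. Let go of a load before the hook carries it all, or while pressing it further down, and the hook bounces; keep it below 0.06 m/s while lowering, 0.04 m/s on letting go.
- brush: Bench brush with a wooden back, 190 x 55 x 48 mm; origin at the centre of its underside. Bystander.
- mallet: Hammer, 240 mm long, lying on the bench; origin at the underside. Bystander.
- flux_jar: Round jar, 60 mm in diameter, 75 mm high; origin under its centre. Bystander.
- file: Flat file with a wooden handle, about 195 mm long, 20 mm thick, lying; origin under its middle. Bystander.
- ring_dish: Small white dish, 64 mm in diameter, 22 mm high; origin under its centre. Bystander.
- ring_stick: Tapered aluminium ring mandrel, 250 mm long, up to 28 mm thick, lying; origin at the centre of its thick end. Bystander.
Not all that is in view belongs to the job. There is more than one size of the stand; the job needs the larger.

How it is judged:
On the way, in this order (a step that is already met when the one before it is completed fails the run):
1. the bail stands upright (within 0.25 rad) while the basket stands flat on the bench, within 40 mm of where it was (value of joint bail between 1.32 and 1.82 rad and height (world z) of basket below 0.005 m and angle between basket's own z axis and vertical below 0.08 rad and distance of basket from where it was at the start of the episode below 0.04 m), for 0.3 s.
2. the basket is lifted clear of the bench (height (world z) of basket above 0.03 m), for 0.2 s.
3. the bail is over the hook and has pushed it down by more than 6 mm while the fingers still hold the bail (value of joint hook above 0.006 m and contact force between the fingers and basket above 0.5 N and x of bail_grip in the frame of hook_seat between -0.016 and 0.016 m and y of bail_grip in the frame of hook_seat between -0.015 and 0.015 m and contact force between basket and stand above 0.8 N), for 0.1 s.
At the end, for the whole second after the job is handed in: The basket hangs by its bail from both prongs: the middle of the bail's bar within 16 mm along the prongs, 15 mm across and 6 mm in height of the hook's seat; the hook carries it, the basket is off the bench and the stand's foot, within 0.3 rad of level, and at rest (x of bail_grip in the frame of hook_seat between -0.016 and 0.016 m and y of bail_grip in the frame of hook_seat between -0.015 and 0.015 m and z of bail_grip in the frame of hook_seat between -0.006 and 0.006 m and height (world z) of basket above 0.02 m and angle between basket's own z axis and vertical below 0.3 rad and value of joint hook above 0.006 m and contact force between basket and stand above 1.2 N and linear speed of basket below 0.03 m/s and angular speed of basket below 0.4 rad/s); the robot touches nothing.
It fails at once if the hook was jolted: it moved faster than 60 mm/s (velocity of joint hook above 0.06 m/s or velocity of joint hook below -0.06 m/s).
It fails at once if the hook sprang up or dropped faster than 40 mm/s as the fingers let go of the bail (distance between the grasp point and bail_grip below 0.06 m and contact force between the fingers and basket below 0.05 N and (velocity of joint hook above 0.04 m/s or velocity of joint hook below -0.04 m/s)).
It fails at once if the hook was overloaded: pressed down more than 75 mm (value of joint hook above 0.075 m).
It fails at once if the basket tipped by more than 0.4 rad (angle between basket's own z axis and vertical above 0.4 rad).
It fails at once if a bystander was moved by more than 20 mm (distance of any of brush, mallet, flux_jar, file, ring_dish, ring_stick from where it was at the start of the episode above 0.02 m).
It also fails if it takes over 72 s, if anything falls off the work surface, if the arm or the gripper's body presses on something with over 40 N, if the wrist force passes 120 N, or if a joint passes its speed limit or range.

### The arm

A 7-joint arm with a two-finger parallel gripper is mounted at the origin on the work surface. World frame = base frame: x ahead of the robot, y to its left, z up, the work surface at z = 0. Lengths are in m, angles in rad, forces in N, time in s.
With the tool pointing down it reaches from about 0.425 to 0.95 m from the base axis. Payload 4.7 kg.
Tool frame: the origin (TCP) lies between the finger pads; the fingertips stand arm.tcp_to_tips ahead of it and the grasp point (between the pads) lies 11 mm behind it (arm.tcp_to_tips is the distance from the TCP to the fingertips, in m); z points along the fingers, y is the line along which they close (so a half turn about z gives the same grasp; the last joint's range is limited). The gripper opens to 85 mm and grips with 20 to 120 N. Pads are 22 mm wide; open, the fingers measure 114 mm over their backs; the gripper's body (76 mm by 85 mm) begins 54 mm behind the grasp point. The pads swing forward as they close: fully open they stand 13 mm farther back than shut.
Start: joints at [1.207, 0.469, -0.049, 1.532, 0.024, 1.141, -0.082], TCP at [0.222, -0.638, 0.239] pointing down, gripper open.
Joint ranges: [-2.59, 2.59], [-0.33, 1.99], [-1.39, 1.29], [0.1, 2.45], [-1.04, 4.18], [0.21, 1.99], [-2.66, 2.66]. Speed limits (rad/s): [2.57, 2.57, 3.14, 3.14, 3.14, 3.14, 3.14].

### API

Orientations are given as a rotation vector (axis times angle).
In Python, from workcell import arm gives the robot as it stands.
- The arm moves only by the shell command python3 -m handwheel [OPENING], which reads ROWS from standard input. ROWS is 1 to 5 rows, parted by semicolons, with the numbers parted by spaces; each row has 6 numbers: dx, dy, dz in fractions of the full range, 1 being 1 m, then a rotation vector rx, ry, rz in normalised numbers (1 is 2 pi rad); each row shifts and turns the commanded pose from where the row before left it, along the tool's axes as they then stand; what a row does not reach is not made up. A row lasts 1/12 s, in which the tool goes at most 0.0417 m and 0.125 rad, less where a joint would pass 70% of its speed; a pose out of reach is approached as far as the arm can. OPENING is the finger opening in m, set as the command begins (- or left out keeps the last). The fingers move at their own pace and stop on an object; the grip force is fixed at half the most. Time passes only in rows, so rows that do not move let the fingers close. It prints the time, the measured TCP pose, the force, the opening and the grip force at its end. A shift or turn number past 1, either way, is cut back to 1. Input that does not fit is refused with a message, and nothing moves.
- arm.get_state(): the state, without advancing time (a new reading comes with each control period).
- arm.capture(name): name is "side" or "top"; returns a dict with "image" (384x512x3 uint8, red, green, blue), "range_z" (384x512 float32, m along the optical axis (not along the pixel's ray), 0 where there is no reading), "mtx" (3x3 intrinsics, pixels), "k1" (the pictures are not rectified: a ray, as slopes to the right and down, at radius r is drawn at 1 + k1 r^2 times it, then the intrinsics apply), "cam_to_world" (4x4, takes a point from camera to world coordinates). Camera axes: x right, y down, z forward; pixel columns grow to the right and rows downward; lengths in m; the calibration is good to about 2 mm. A picture is of the moment at which its call begins.
- arm.hand_in(): hands the job in; it is judged then, once.
The state is a dict: "t": time; "joints": joint angles; "qvel": joint speeds; "effort": joint torques, N m; "tcp_pos": TCP position; "tcp_rot": TCP orientation; "wrist_force": force on the tool from outside, world axes, zero at the start; "moment": the same for the moment, N m; "grip_width": finger opening in m; "gripper_force": force on a finger pad.
Only numpy, scipy, OpenCV 4.12 (cv2) and the standard library are available. Lean on these libraries where they do the work, as an engineer would, in place of code of your own. Each camera call takes 0.05 s, during which the arm holds its last target. There are 200 camera calls.

## Working session

There is one attempt and no reset: what is moved stays moved. The work goes in short steps, Python scripts to look and compute and a shell command to move; the robot and the scene stay as the last step left them, time stands still between calls to the robot, and variables do not carry over. Pictures are saved under pics/ and viewed, at most 12 in all, crops included, and the job is handed in when it is done.

```bash
mkdir -p pics; ls
cat > h.py <<'E'
import numpy as np,cv2
from workcell import arm
def cap(n):
    c=arm.capture(n); return c
def pts(c):
    h,w=c['range_z'].shape; u,v=np.meshgrid(np.arange(w),np.arange(h))
    K=c['mtx']; p=np.stack([u,v],-1).astype(np.float64).reshape(-1,1,2)
    n=cv2.undistortPoints(p,K,np.array([c['k1'],0,0,0.]))[:,0].reshape(h,w,2)
    z=c['range_z']; P=np.dstack([n[...,0]*z,n[...,1]*z,z]); M=c['cam_to_world']
    W=P@M[:3,:3].T+M[:3,3]; W[z==0]=np.nan
    rays=np.dstack([n,np.ones((h,w))])@M[:3,:3].T
    return W,rays,M[:3,3]
def save(c,name,crop=None,s=1):
    im=c['image'][...,::-1]
    if crop: a,b,d,e=crop; im=im[b:e,a:d]
    cv2.imwrite('pics/'+name+'.png',cv2.resize(im,None,fx=s,fy=s,interpolation=cv2.INTER_CUBIC))
E
python3 - <<'E'
from h import *
for n in('top','side'):
    c=cap(n);save(c,n+'0',s=1.5);np.savez(n+'0.npz',**c);print(n,c['mtx'],c['k1'],c['cam_to_world'])
s=arm.get_state();print(s,arm.tcp_to_tips)
E
```

```text
pics
top [[373.44639381   0.         253.29838054]
 [  0.         373.44639381 191.92040219]
 [  0.           0.           1.        ]] -0.10532375574668236 [[-1.10829735e-03 -9.98191714e-01  6.01005365e-02  3.95469147e-01]
 [-9.99976773e-01  7.02094817e-04 -6.77941332e-03  5.21992363e-03]
 [ 6.72495793e-03 -6.01066542e-02 -9.98169307e-01  1.38581088e+00]
 [ 0.00000000e+00  0.00000000e+00  0.00000000e+00  1.00000000e+00]]
side [[349.48067185   0.         259.262708  ]
 [  0.         349.48067185 190.40277433]
 [  0.           0.           1.        ]] 0.003900152459423247 [[-0.85955908 -0.27358818  0.43163375  0.06072661]
 [-0.510812    0.48499757 -0.70982284  0.65867653]
 [-0.01514218 -0.83061837 -0.55663619  0.70882621]
 [ 0.          0.          0.          1.        ]]
{'t': 0.1, 'joints': array([ 1.20708017,  0.46938745, -0.04862422,  1.53356274,  0.02406724,
        1.14099755, -0.08227946]), 'qvel': array([-6.89524941e-04, -2.05927403e-03,  9.76371091e-04, -2.69672265e-03,
       -2.07508820e-05,  9.96309566e-04, -1.15407817e-03]), 'effort': array([ 4.20284014e-04, -5.11513424e+01, -4.71841847e-02, -2.38388711e+01,
        1.07442439e-02,  4.39127427e-03, -1.83025878e-05]), 'tcp_pos': array([ 0.2216745 , -0.6370263 ,  0.23835342]), 'tcp_rot': array([-3.09593771e+00, -5.23279900e-01,  4.91368928e-04]), 'wrist_force': array([-0.29405608,  0.34757607,  0.50754617]), 'moment': array([-0.00465976, -0.02033931,  0.03610245]), 'gripper_force': 0.0, 'grip_width': 0.0851006829303762} 0.008
```

View pics/top0.png

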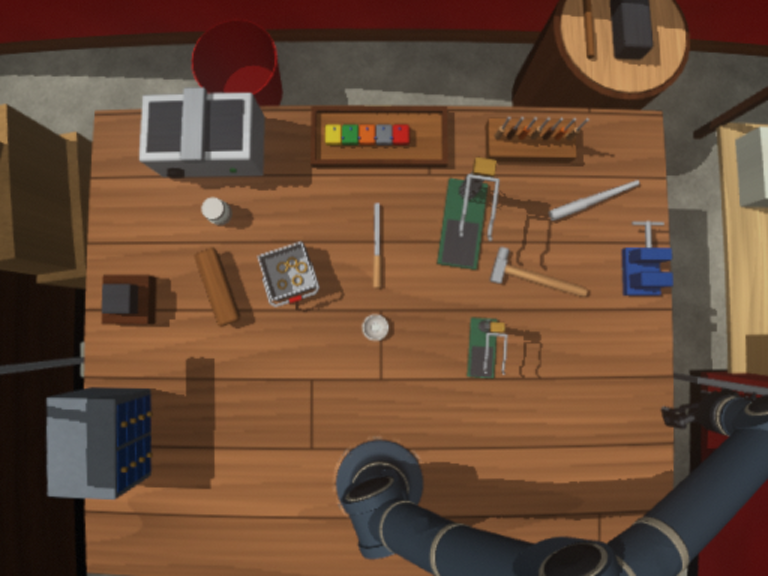

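View pics/side0.png

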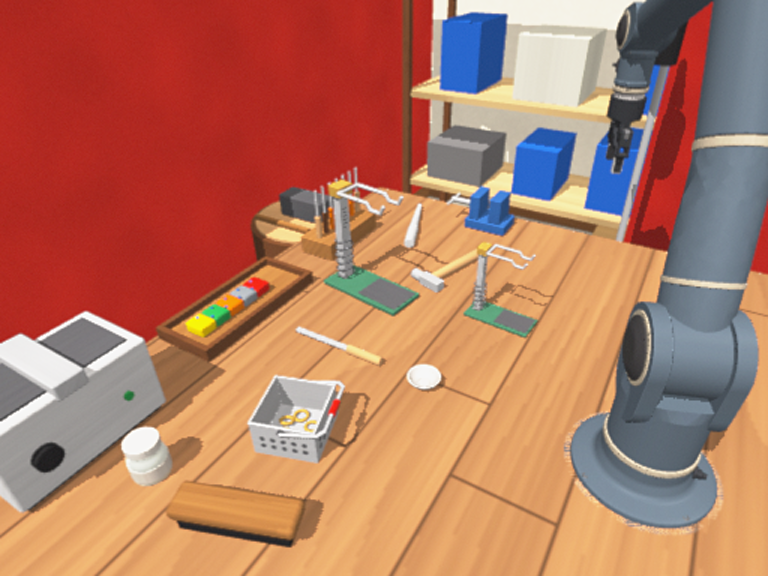

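Top view: the basket is at about (289,272), with its red grip at (297,299) on the robot side. The larger stand has its foot at (463,225) and its prong tips towards the robot. In the side view the basket is at (295,420) and the large stand's hook at (370,200). Next I measure these.

```bash
cat > m.py <<'E'
from h import *
def load(n): return dict(np.load(n+'.npz'))
def red(c,W):
    h=cv2.cvtColor(c['image'],cv2.COLOR_RGB2HSV)
    m=((h[...,0]<6)|(h[...,0]>174))&(h[...,1]>190)&(h[...,2]>90)
    m&=(W[...,2]>0.03)&(W[...,2]<.25)&(W[...,0]>.35)&(W[...,0]<.75)&(W[...,1]>0)&(W[...,1]<.4)
    return m
E
python3 - <<'E'
from m import *
for n in('top','side'):
    c=load(n+'0');W,R,o=pts(c);z=W[...,2]
    m=red(c,W);print(n,'red',m.sum(),np.nanmedian(W[m],0),W[m].min(0),W[m].max(0))
    b=(abs(W[...,0]-.58)<.12)&(abs(W[...,1]-.21)<.11)
    top=b&(z>.060)&(z<.085)
    h=cv2.cvtColor(c['image'],cv2.COLOR_RGB2HSV)
    q=W[top];print('rim',len(q),np.median(q[:,2]),cv2.minAreaRect(q[:,:2].astype(np.float32)*1000))
    g=(h[...,0]>55)&(h[...,0]<95)&(h[...,1]>80)&(z<.03)
    cs,_=cv2.findContours(g.astype(np.uint8),0,1)
    for k in cs:
        if cv2.contourArea(k)>80:
            mm=np.zeros(g.shape,np.uint8);cv2.drawContours(mm,[k],-1,1,-1)
            q=W[(mm>0)&(z<.03)&(z>.004)];print('foot',len(q),np.median(q[:,2]),cv2.minAreaRect(q[:,:2].astype(np.float32)*1000))
    y=(abs(W[...,0]-.75)<.2)&(W[...,1]<-.1)&(W[...,1]>-.3)&(z>.2)&(z<.31)
    q=W[y];print('hook pts',len(q));
    for i in range(0,len(q),max(1,len(q)//40)): print(np.round(q[i],3),end=' ')
    print()
E
```

```text
top red 22 [0.44942922 0.19572413 0.07905099] [0.44259965 0.18305764 0.07357338] [0.45658622 0.20778044 0.08248881]
rim 221 0.07045368958615073 ((508.5185241699219, 214.93658447265625), (125.4551010131836, 124.82600402832031), 17.508270263671875)
foot 110 0.009595162888516362 ((370.56805419921875, -243.20474243164062), (30.895963668823242, 59.07951354980469), 89.56782531738281)
foot 145 0.012758152354737318 ((667.0595092773438, -240.44662475585938), (38.45424270629883, 74.94051361083984), 80.91706085205078)
foot 229 0.013215572467513592 ((686.4115600585938, -187.24276733398438), (37.07292556762695, 126.63398742675781), 81.24927520751953)
hook pts 436
[ 0.735 -0.201  0.252] [ 0.732 -0.208  0.251] [ 0.732 -0.239  0.252] [ 0.729 -0.226  0.252] [ 0.724 -0.21   0.256] [ 0.725 -0.241  0.255] [ 0.722 -0.226  0.254] [ 0.719 -0.207  0.253] [ 0.719 -0.239  0.253] [ 0.715 -0.219  0.255] [ 0.712 -0.2    0.255] [ 0.713 -0.232  0.251] [ 0.709 -0.216  0.253] [ 0.706 -0.201  0.253] [ 0.707 -0.232  0.251] [ 0.703 -0.216  0.254] [ 0.701 -0.192  0.249] [ 0.7   -0.222  0.253] [ 0.698 -0.195  0.247] [ 0.
[... 1328 characters left out ...]
36  0.248] [ 0.715 -0.201  0.246] [ 0.692 -0.225  0.242] [ 0.732 -0.201  0.239] [ 0.692 -0.203  0.247] [ 0.626 -0.233  0.249] [ 0.695 -0.185  0.25 ] [ 0.632 -0.236  0.243] [ 0.717 -0.197  0.237] [ 0.7   -0.23   0.228] [ 0.713 -0.197  0.234] [ 0.61  -0.231  0.243] [ 0.679 -0.179  0.245] [ 0.599 -0.232  0.242] [ 0.712 -0.222  0.217] [ 0.642 -0.181  0.249] [ 0.714 -0.202  0.221] [ 0.642 -0.174  0.248] [ 0.732 -0.21   0.211] [ 0.648 -0.178  0.242] [ 0.59  -0.228  0.235] [ 0.715 -0.203  0.214] [ 0.621 -0.172  0.247] [ 0.567 -0.227  0.237] [ 0.621 -0.17   0.244] [ 0.716 -0.204  0.205] [ 0.574 -0.172  0.251] [ 0.614 -0.172  0.235] [ 0.599 -0.171  0.235] [ 0.589 -0.167  0.236] [ 0.587 -0.168  0.229]
```

```bash
cat > plan.py <<'E'
import sys,numpy as np
from scipy.spatial.transform import Rotation as Ro
from workcell import arm
# usage: plan.py x y z yaw_of_tool_y tilt N   (tilt: tips lean along tool y's heading)
x,y,z,a,t,N=map(float,sys.argv[1:]);N=int(N)
ty=np.array([np.cos(a),np.sin(a),0]);dn=np.array([0,0,-1.])
zz=np.cos(t)*dn+np.sin(t)*ty; yy=np.cos(t)*ty-np.sin(t)*dn
Rt=np.c_[np.cross(yy,zz),yy,zz]
s=arm.get_state();R=Ro.from_rotvec(s['tcp_rot']).as_matrix()
q=Ro.from_matrix(R.T@Rt).as_rotvec();p=R.T@(np.array([x,y,z])-s['tcp_pos'])
S=sum(Ro.from_rotvec(q/N*k).as_matrix() for k in range(N))
print('d',np.round(np.linalg.solve(S,p),4),'r',np.round(q/N,4),'joints',np.round(s['joints'],2),'F',np.round(s['wrist_force'],2),'t',s['t'])
E
python3 plan.py .5 -.15 .36 -.3 0 20
```

```text
d [ 0.028  -0.0078 -0.0061] r [-0.0001 -0.     -0.0468] joints [ 1.21  0.47 -0.05  1.53  0.02  1.14 -0.08] F [-0.29  0.35  0.51] t 0.1
```

Units first: turns go in shares of 2 pi rad. So -0.047 rad is -0.0075.

```bash
for i in 1; do echo '0.028 -0.008 -0.012 0 0 -0.0075;0.028 -0.008 -0.012 0 0 -0.0075;0.028 -0.008 -0.012 0 0 -0.0075;0.028 -0.008 -0.012 0 0 -0.0075;0.028 -0.008 -0.012 0 0 -0.0075' | python3 -m handwheel 0; done
echo '0.028 -0.008 -0.01 0 0 -0.0075;0.028 -0.008 -0.01 0 0 -0.0075;0.028 -0.008 -0.01 0 0 -0.0075;0.028 -0.008 -0.01 0 0 -0.0075;0.028 -0.008 -0.01 0 0 -0.0075' | python3 -m handwheel
echo '0.028 -0.008 0 0 0 -0.0075;0.028 -0.008 0 0 0 -0.0075;0.028 -0.008 0 0 0 -0.0075;0.028 -0.008 0 0 0 -0.0075;0.028 -0.008 0 0 0 -0.0075' | python3 -m handwheel
echo '0.028 -0.008 0 0 0 -0.0075;0.028 -0.008 0 0 0 -0.0075;0.028 -0.008 0 0 0 -0.0075;0.028 -0.008 0 0 0 -0.0075;0.028 -0.008 0 0 0 -0.0075' | python3 -m handwheel
python3 plan.py .42 .188 .25 .309 .5 15
```

```text
t: 0.52
tcp_pos: [0.3332, -0.5419, 0.2992]
tcp_rot: [-3.013, -0.886, 0.0]
wrist_force: [0.2, -0.1, -0.3]
grip_width: 0.0254
gripper_force: 0.0
t: 0.93
tcp_pos: [0.4183, -0.4242, 0.3493]
tcp_rot: [-2.888, -1.234, 0.0]
wrist_force: [0.1, 0.5, -0.7]
grip_width: 0.0001
gripper_force: 0.0
t: 1.35
tcp_pos: [0.4737, -0.29, 0.3488]
tcp_rot: [-2.724, -1.564, 0.001]
wrist_force: [1.3, -0.2, 1.2]
grip_width: 0.0003
gripper_force: 0.0
t: 1.77
tcp_pos: [0.4963, -0.1465, 0.3489]
tcp_rot: [-2.522, -1.872, 0.001]
wrist_force: [1.2, -0.8, 0.8]
grip_width: -0.0003
gripper_force: 0.0
d [ 0.0222 -0.007   0.0058] r [-0.0323  0.01   -0.0393] joints [ 0.63  0.16 -0.48  1.73  0.08  1.27 -0.16] F [ 1.18 -0.79  0.8 ] t 1.7667
```

Scaled: -0.039 rad is -0.0062.

```bash
echo '0.022 -0.007 0.006 -0.0051 0.0016 -0.0062;0.022 -0.007 0.006 -0.0051 0.0016 -0.0062;0.022 -0.007 0.006 -0.0051 0.0016 -0.0062;0.022 -0.007 0.006 -0.0051 0.0016 -0.0062;0.022 -0.007 0.006 -0.0051 0.0016 -0.0062' | python3 -m handwheel 0 >/dev/null
echo '0.022 -0.007 0.006 -0.0051 0.0016 -0.0062;0.022 -0.007 0.006 -0.0051 0.0016 -0.0062;0.022 -0.007 0.006 -0.0051 0.0016 -0.0062;0.022 -0.007 0.006 -0.0051 0.0016 -0.0062;0.022 -0.007 0.006 -0.0051 0.0016 -0.0062' | python3 -m handwheel >/dev/null
echo '0.022 -0.007 0.006 -0.0051 0.0016 -0.0062;0.022 -0.007 0.006 -0.0051 0.0016 -0.0062;0.022 -0.007 0.006 -0.0051 0.0016 -0.0062;0.022 -0.007 0.006 -0.0051 0.0016 -0.0062;0.022 -0.007 0.006 -0.0051 0.0016 -0.0062' | python3 -m handwheel
python3 plan.py .40 .185 .08 .309 .5 10
python3 - <<'E'
from m import *
c=cap('side');save(c,'s1',(100,130,420,384),2)
E
```

```text
t: 3.02
tcp_pos: [0.4216, 0.1848, 0.2469]
tcp_rot: [1.653, 2.25, 0.572]
wrist_force: [0.9, -0.2, -0.1]
grip_width: -0.0001
gripper_force: 0.0
d [ 0.0007 -0.0098  0.0137] r [-0.0003  0.0001 -0.0005] joints [ 0.37 -0.09 -0.88  2.28  0.08  0.43 -0.28] F [ 0.85 -0.18 -0.11] t 3.0167
```

View pics/s1.png

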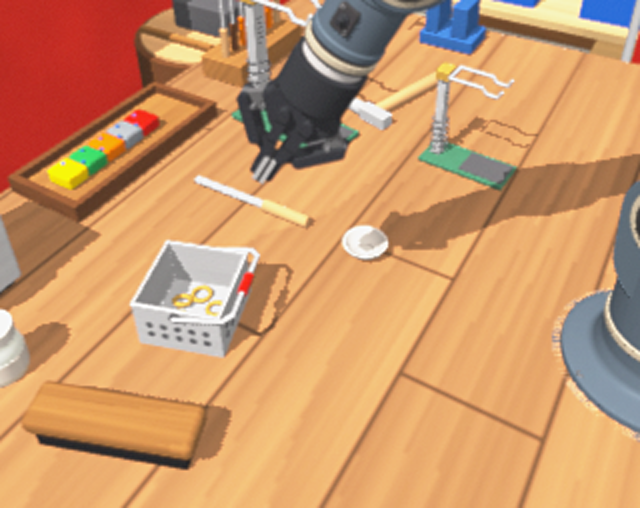

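The basket is still untouched: rim at about (200,290) and sleeve at (247,283) in the crop. The gripper is closed and tilted above, with its tips at (262,170). Now I descend in front of the bail.

```bash
echo '0 -0.009 0.0137 0 0 0;0 -0.009 0.0137 0 0 0;0 -0.009 0.0137 0 0 0;0 -0.009 0.0137 0 0 0;0 -0.009 0.0137 0 0 0' | python3 -m handwheel 
echo '0 -0.0085 0.0137 0 0 0;0 -0.0085 0.0137 0 0 0;0 -0.0085 0.0137 0 0 0;0 -0.0085 0.0137 0 0 0;0 -0.0085 0.0137 0 0 0' | python3 -m handwheel
python3 plan.py .41 .184 .075 .309 .5 1
```

```text
t: 3.48
tcp_pos: [0.4157, 0.1812, 0.1665]
tcp_rot: [1.658, 2.249, 0.57]
wrist_force: [0.3, -1.8, -0.4]
grip_width: -0.0003
gripper_force: 0.0
t: 3.9
tcp_pos: [0.4082, 0.1774, 0.0943]
tcp_rot: [1.645, 2.273, 0.507]
wrist_force: [-0.3, 1.1, -3.0]
grip_width: -0.0002
gripper_force: 0.0
d [ 0.0062 -0.0052  0.0188] r [-0.0407  0.0235  0.0149] joints [ 0.41  0.44 -1.18  2.45  1.52  0.57 -1.69] F [-0.28  1.13 -3.  ] t 3.9
```

```bash
echo '0 0.008 -0.014 0 0 0;0 0.008 -0.014 0 0 0;0 0.008 -0.014 0 0 0;0 0.008 -0.014 0 0 0;0 0.008 -0.014 0 0 0' | python3 -m handwheel 
python3 plan.py .415 .186 .12 .309 .3 5
```

```text
t: 4.32
tcp_pos: [0.4119, 0.1807, 0.174]
tcp_rot: [1.655, 2.277, 0.509]
wrist_force: [0.4, -1.1, -0.2]
grip_width: 0.0
gripper_force: 0.0
d [ 0.0009 -0.0033  0.0103] r [0.0307 0.0036 0.0015] joints [ 0.69  0.2  -1.36  2.35  0.89  0.46 -1.07] F [ 0.36 -1.08 -0.24] t 4.3167
```

Scaled: 0.03 rad is 0.0048.

```bash
echo '0.001 -0.002 0.003 0.0048 0.0005 0;0.001 -0.002 0.003 0.0048 0.0005 0;0.001 -0.002 0.003 0.0048 0.0005 0;0.001 -0.002 0.003 0.0048 0.0005 0;0.001 -0.002 0.003 0.0048 0.0005 0' | python3 -m handwheel 
python3 plan.py .415 .186 .085 .309 .3 5
```

```text
t: 4.73
tcp_pos: [0.4075, 0.1835, 0.1563]
tcp_rot: [1.723, 2.375, 0.356]
wrist_force: [0.3, 0.1, 0.3]
grip_width: -0.0003
gripper_force: 0.0
d [ 0.0001 -0.0027  0.0141] r [0.0008 0.0015 0.0015] joints [ 0.61  0.35 -1.35  2.28  0.82  0.64 -0.99] F [0.27 0.1  0.28] t 4.7333
```

Scaled: 0.0015 rad is 0.0002.

```bash
echo '0 -0.0027 0.014 0.0002 0.0002 0.0002;0 -0.0027 0.014 0.0002 0.0002 0.0002;0 -0.0027 0.014 0.0002 0.0002 0.0002;0 -0.0027 0.014 0.0002 0.0002 0.0002;0 -0.0027 0.014 0.0002 0.0002 0.0002' | python3 -m handwheel 
python3 plan.py .42 .187 .07 .309 .3 1
python3 - <<'E'
from m import *
c=cap('side');save(c,'s2',(150,210,330,330),3);W,R,o=pts(c)
m=red(c,W);print(m.sum(),np.median(W[m],0))
E
```

```text
t: 5.15
tcp_pos: [0.4155, 0.1858, 0.0848]
tcp_rot: [1.736, 2.377, 0.36]
wrist_force: [1.1, -0.1, 0.9]
grip_width: -0.0003
gripper_force: 0.0
d [-0.0002  0.0001  0.0155] r [ 0.0006 -0.0002  0.0002] joints [ 0.35  0.45 -1.07  2.34  1.11  0.54 -1.29] F [ 1.06 -0.12  0.86] t 5.15
35 [0.44818938 0.19737605 0.07794568]
```

View pics/s2.png

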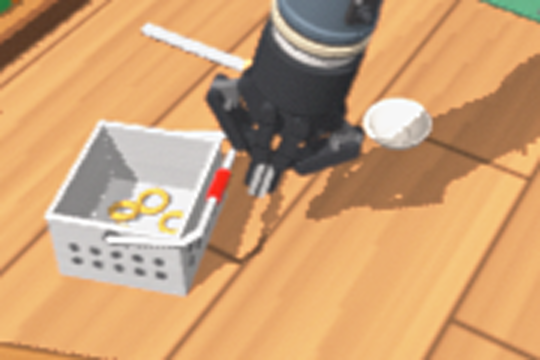

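The fingertips at (262,180) in the crop stand just outside the sleeve at (218,185). Next I go lower and forward to touch it.

```bash
echo '0 0 0.009 0 0 0;0 0 0.009 0 0 0;0 0 0.007 0 0 0;0 0.0038 0.0012 0 0 0;0 0.0038 0.0012 0 0 0' | python3 -m handwheel
python3 - <<'E'
from m import *
c=cap('side');W,R,o=pts(c)
m=red(c,W);print(m.sum(),np.median(W[m],0))
E
python3 plan.py .42 .187 .06 .309 .3 1
```

```text
t: 5.62
tcp_pos: [0.4302, 0.1909, 0.0619]
tcp_rot: [1.735, 2.378, 0.361]
wrist_force: [0.7, -0.3, -0.4]
grip_width: 0.0001
gripper_force: 0.0
35 [0.44841185 0.19682364 0.07832117]
d [-0.0007 -0.0124 -0.0013] r [ 0.0024 -0.001   0.    ] joints [ 0.28  0.51 -1.    2.32  1.22  0.54 -1.37] F [1.17 0.05 0.16] t 5.6667
```

```bash
echo '0 0.0038 0.0012 0 0 0;0 0.0038 0.0012 0 0 0;0 0.0019 0.0006 0 0 0;0 0 0 0 0 0' | python3 -m handwheel
python3 - <<'E'
from m import *
c=cap('side');W,R,o=pts(c)
m=red(c,W);print(m.sum(),np.median(W[m],0));save(c,'s3',(150,210,330,330),3)
E
```

```text
t: 6.0
tcp_pos: [0.4394, 0.1937, 0.0617]
tcp_rot: [1.736, 2.377, 0.36]
wrist_force: [-2.8, -1.3, 0.3]
grip_width: 0.0004
gripper_force: 1.1
35 [0.45318606 0.20030051 0.07813327]
```

View pics/s3.png

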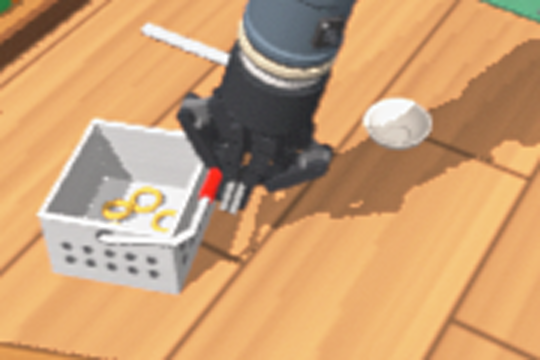

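The sleeve at (210,185) is now touching the fingers at (232,195). The basket slid about 5 mm, so I follow the arc upwards.

```bash
echo '0 0.0045 -0.0059 0 0 0;0 0.0045 -0.0059 0 0 0;0 0.0045 -0.0059 0 0 0;0 0 0 0 0 0' | python3 -m handwheel
python3 - <<'E'
from m import *
c=cap('side');W,R,o=pts(c)
m=red(c,W);print(m.sum(),np.median(W[m],0))
b=(abs(W[...,0]-.58)<.12)&(abs(W[...,1]-.21)<.11)&(W[...,2]>.06)&(W[...,2]<.078)
q=W[b];e=q[:,:2]@[np.cos(.309),np.sin(.309)];print('far edge',np.percentile(e,[97,99]))
c=dict(np.load('side0.npz'));W,R,o=pts(c)
b=(abs(W[...,0]-.58)<.12)&(abs(W[...,1]-.21)<.11)&(W[...,2]>.06)&(W[...,2]<.078)
q=W[b];e=q[:,:2]@[np.cos(.309),np.sin(.309)];print('far edge0',np.percentile(e,[97,99]))
E
```

```text
t: 6.38
tcp_pos: [0.4473, 0.1966, 0.0836]
tcp_rot: [1.734, 2.376, 0.363]
wrist_force: [-2.2, -0.6, 1.3]
grip_width: -0.0002
gripper_force: 1.1
29 [0.46294966 0.20206291 0.0979854 ]
far edge [0.62162627 0.62233795]
far edge0 [0.61298878 0.61369675]
```

```bash
echo '0 0.0059 -0.0041 0 0 0;0 0.0059 -0.0041 0 0 0;0 0.0059 -0.0041 0 0 0;0 0.0068 -0.0023 0 0 0;0 0.0068 -0.0023 0 0 0' | python3 -m handwheel
cat > st.py <<'E'
from m import *
c=cap('side');W,R,o=pts(c)
m=red(c,W);print(m.sum(),np.median(W[m],0))
b=(abs(W[...,0]-.58)<.12)&(abs(W[...,1]-.21)<.11)&(W[...,2]>.06)&(W[...,2]<.078)
q=W[b];e=q[:,:2]@[np.cos(.309),np.sin(.309)];print('far edge',np.percentile(e,[97,99]))
E
python3 st.py
```

```text
t: 6.85
tcp_pos: [0.4713, 0.204, 0.1084]
tcp_rot: [1.734, 2.377, 0.362]
wrist_force: [-0.6, -0.1, -0.6]
grip_width: -0.0005
gripper_force: 0.2
31 [0.4847157  0.21091195 0.12543362]
far edge [0.62154683 0.62226051]
```

```bash
echo '0 0.0059 -0.0009 0 0 0;0 0.0059 -0.0009 0 0 0;0 0.0059 -0.0009 0 0 0;0 0.0057 0.0007 0 0 0;0 0.0057 0.0007 0 0 0' | python3 -m handwheel 
echo '0 0.0057 0.0007 0 0 0;0 0.0045 0.001 0 0 0;0 0 0 0 0 0' | python3 -m handwheel 
python3 st.py
```

```text
t: 7.32
tcp_pos: [0.4972, 0.2124, 0.1181]
tcp_rot: [1.735, 2.377, 0.362]
wrist_force: [-0.7, 0.1, 0.1]
grip_width: -0.0002
gripper_force: 0.1
t: 7.57
tcp_pos: [0.5075, 0.2157, 0.1196]
tcp_rot: [1.736, 2.376, 0.363]
wrist_force: [0.5, 0.3, 0.0]
grip_width: -0.0006
gripper_force: 0.0
28 [0.52233168 0.22363695 0.13719803]
far edge [0.62154983 0.62199114]
```

```bash
echo '0 -0.01 -0.003 0 0 0;0 -0.02 -0.006 0 0 0;0 0 -0.035 0 0 0;0 0 -0.035 0 0 0;0 0 -0.035 0 0 0' | python3 -m handwheel
python3 - <<'E'
from m import *
for n in('top','side'):
    c=cap(n);W,R,o=pts(c);m=red(c,W)
    v,u=np.nonzero(m);uu=R[m];k=(.132-o[2])/uu[:,2];P=o+uu*k[:,None]
    print(n,m.sum(),np.median(W[m],0),'ray on z=.132',P.mean(0),P.min(0),P.max(0))
    if n=='top': d=cv2.minAreaRect((P[:,:2]*1000).astype(np.float32));print(d)
E
python3 plan.py .525 .2215 .25 .309 0 8
```

```text
t: 8.03
tcp_pos: [0.4442, 0.1961, 0.2185]
tcp_rot: [1.735, 2.383, 0.358]
wrist_force: [0.7, -2.6, 1.6]
grip_width: -0.0
gripper_force: 0.0
top 18 [0.52398747 0.22127961 0.13785067] ray on z=.132 [0.52352344 0.2216764  0.132     ] [0.51824681 0.21055491 0.132     ] [0.52842034 0.23094925 0.132     ]
((523.3331298828125, 220.73065185546875), (8.262235641479492, 22.126794815063477), 13.94951343536377)
side 33 [0.52199944 0.22089356 0.13698213] ray on z=.132 [0.52590465 0.21777845 0.132     ] [0.51908109 0.20527902 0.132     ] [0.53275736 0.22992743 0.132     ]
d [-0.      0.0107 -0.0015] r [0.0387 0.0005 0.    ] joints [ 0.68  0.28 -1.38  2.13  0.59  0.74 -0.74] F [ 0.83  0.72 -0.59] t 8.1333
```

Scaled: 0.0387 rad is 0.0062.

```bash
echo '0 0.0107 -0.0015 0.0062 0 0;0 0.0107 -0.0015 0.0062 0 0;0 0.0107 -0.0015 0.0062 0 0;0 0.0107 -0.0015 0.0062 0 0;0 0.0107 -0.0015 0.0062 0 0' | python3 -m handwheel 0.06
echo '0 0.0107 -0.0015 0.0062 0 0;0 0.0107 -0.0015 0.0062 0 0;0 0.0107 -0.0015 0.0062 0 0;0 0 0 0 0 0' | python3 -m handwheel
python3 plan.py .5237 .221 .121 .307 0 10
```

```text
t: 8.55
tcp_pos: [0.4945, 0.2111, 0.2375]
tcp_rot: [1.813, 2.485, 0.129]
wrist_force: [0.4, -0.4, 0.7]
grip_width: 0.0592
gripper_force: 0.0
t: 8.88
tcp_pos: [0.5272, 0.2215, 0.2439]
tcp_rot: [-1.85, -2.531, 0.01]
wrist_force: [-0.4, -0.4, 0.3]
grip_width: 0.0598
gripper_force: 0.0
d [ 0.     -0.0003  0.0123] r [-0.0009 -0.0001  0.0001] joints [ 0.37  0.58 -1.2   1.73  0.56  1.24 -0.66] F [-0.39 -0.43  0.28] t 8.8833
```

Scaled: -0.001 rad is -0.0002.

```bash
echo '0 -0.0003 0.0123 -0.0002 0 0;0 -0.0003 0.0123 -0.0002 0 0;0 -0.0003 0.0123 -0.0002 0 0;0 -0.0003 0.0123 -0.0002 0 0;0 -0.0003 0.0123 -0.0002 0 0' | python3 -m handwheel
echo '0 -0.0003 0.0123 -0.0002 0 0;0 -0.0003 0.0123 -0.0002 0 0;0 -0.0003 0.0123 -0.0002 0 0;0 -0.0003 0.0123 -0.0002 0 0;0 -0.0003 0.0123 -0.0002 0 0' | python3 -m handwheel
python3 plan.py .5237 .221 .121 .307 0 1
python3 - <<'E'
from m import *
c=cap('side');save(c,'s4',(150,160,350,310),3)
E
```

```text
t: 9.3
tcp_pos: [0.5223, 0.2199, 0.1819]
tcp_rot: [-1.85, -2.536, 0.006]
wrist_force: [0.1, -0.5, 0.5]
grip_width: 0.0598
gripper_force: 0.0
t: 9.72
tcp_pos: [0.5217, 0.2202, 0.121]
tcp_rot: [1.852, 2.537, 0.003]
wrist_force: [0.1, -0.4, 0.3]
grip_width: 0.0599
gripper_force: 0.0
d [0.0001 0.0021 0.    ] r [ 0.0018 -0.0007  0.0029] joints [ 0.29  0.69 -1.08  1.87  0.71  1.03 -0.78] F [ 0.09 -0.37  0.34] t 9.7167
```

View pics/s4.png

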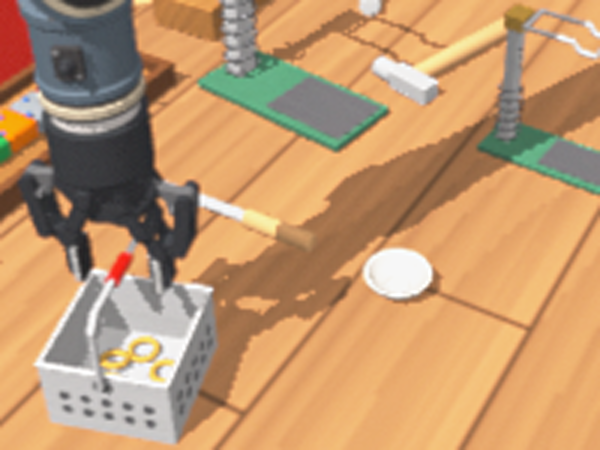

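The sleeve at (120,267) lies midway between the open fingers at (78,265) and (165,275), and the bail is upright. Now I close on it.

```bash
echo '0 0.002 0 0 0 0;0 0 0 0 0 0;0 0 0 0 0 0;0 0 0 0 0 0;0 0 0 0 0 0' | python3 -m handwheel 0; echo '0 0 0 0 0 0;0 0 0 0 0 0;0 0 0 0 0 0;0 0 0 0 0 0' | python3 -m handwheel
echo '0 0 -0.004 0 0 0;0 0 -0.008 0 0 0;0 0 -0.012 0 0 0;0 0 -0.016 0 0 0;0 0 -0.02 0 0 0' | python3 -m handwheel
echo '0 0 -0.02 0 0 0;0 0 -0.02 0 0 0;0 0 -0.02 0 0 0;0 0 -0.01 0 0 0;0 0 0 0 0 0' | python3 -m handwheel
for i in 1 2 3; do echo '0 0 0 0 0 0;0 0 0 0 0 0' | python3 -m handwheel |grep wrist; done
python3 - <<'E'
from m import *
c=cap('side');save(c,'s5',(150,100,350,250),3);W,R,o=pts(c);print(o)
E
```

```text
t: 10.18
tcp_pos: [0.5242, 0.2213, 0.1231]
tcp_rot: [1.851, 2.537, 0.005]
wrist_force: [0.3, -0.5, 2.2]
grip_width: 0.0102
gripper_force: 58.4
t: 10.52
tcp_pos: [0.5242, 0.2213, 0.1231]
tcp_rot: [1.851, 2.537, 0.005]
wrist_force: [-0.1, 0.4, 6.4]
grip_width: 0.0102
gripper_force: 58.8
t: 10.93
tcp_pos: [0.5227, 0.2201, 0.1825]
tcp_rot: [-1.851, -2.537, 0.001]
wrist_force: [2.1, 0.0, -7.6]
grip_width: 0.0098
gripper_force: 58.6
t: 11.35
tcp_pos: [0.5242, 0.222, 0.2554]
tcp_rot: [1.85, 2.535, 0.01]
wrist_force: [0.2, 0.2, -7.9]
grip_width: 0.0099
gripper_force: 58.7
wrist_force: [0.3, 0.0, -8.4]
wrist_force: [-0.1, 0.0, -8.9]
wrist_force: [0.5, 0.6, -7.3]
[0.06072661 0.65867653 0.70882621]
```

View pics/s5.png

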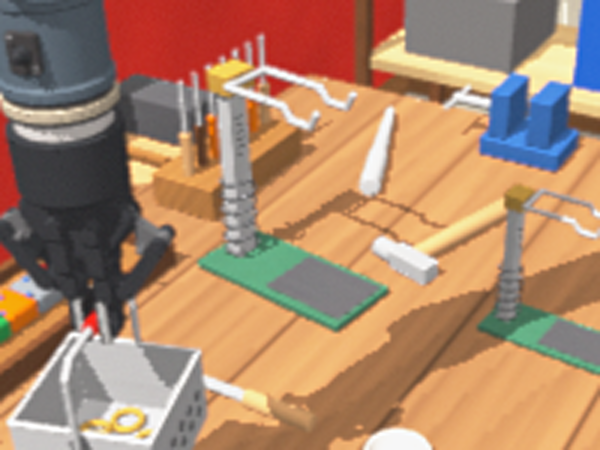

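The basket now hangs from the gripper at about (100,400) in the crop, level, weighing about 8.2 N. The hook's prong tips are at (312,125) and (347,100). Next I carry it to a point in front of the prong tips.

```bash
python3 plan.py .534 -.1885 .272 -.152 0 28; python3 plan.py .534 -.1885 .272 -.152 0 1
```

```text
d [-0.0147 -0.0009 -0.0007] r [ 0.     -0.      0.0165] joints [ 0.38  0.56 -1.21  1.73  0.55  1.24 -0.66] F [-0.83 -0.16 -7.46] t 11.9
d [-0.3929 -0.1148 -0.0206] r [ 0.0008 -0.001   0.4623] joints [ 0.38  0.56 -1.21  1.73  0.55  1.24 -0.66] F [-0.83 -0.16 -7.46] t 11.9
```

Scaled: 0.0165 rad is 0.0026.

```bash
echo '-0.003 0 -0.003 0 0 0.0006;-0.006 0 -0.003 0 0 0.0013;-0.01 -0.0006 -0.003 0 0 0.0019;-0.0147 -0.0009 -0.003 0 0 0.0026;-0.0147 -0.0009 -0.003 0 0 0.0026' | python3 -m handwheel >/dev/null
echo '-0.0147 -0.0009 -0.002 0 0 0.0026;-0.0147 -0.0009 -0.002 0 0 0.0026;-0.0147 -0.0009 0 0 0 0.0026;-0.0147 -0.0009 0 0 0 0.0026;-0.0147 -0.0009 0 0 0 0.0026' | python3 -m handwheel
echo '-0.0147 -0.0009 0 0 0 0.0026;-0.0147 -0.0009 0 0 0 0.0026;-0.0147 -0.0009 0 0 0 0.0026;-0.0147 -0.0009 0 0 0 0.0026;-0.0147 -0.0009 0 0 0 0.0026' | python3 -m handwheel >/dev/null
echo '-0.0147 -0.0009 0 0 0 0.0026;-0.0147 -0.0009 0 0 0 0.0026;-0.0147 -0.0009 0 0 0 0.0026;-0.0147 -0.0009 0 0 0 0.0026;-0.0147 -0.0009 0 0 0 0.0026' | python3 -m handwheel
python3 plan.py .534 -.1885 .272 -.152 0 9
```

```text
t: 12.73
tcp_pos: [0.547, 0.0988, 0.2715]
tcp_rot: [2.027, 2.399, 0.002]
wrist_force: [0.3, 0.6, -8.0]
grip_width: 0.0098
gripper_force: 58.8
t: 13.57
tcp_pos: [0.5516, -0.048, 0.2713]
tcp_rot: [2.217, 2.224, 0.002]
wrist_force: [0.2, -0.2, -7.2]
grip_width: 0.01
gripper_force: 58.8
d [-0.0157 -0.0009 -0.0001] r [ 0.0002 -0.0001  0.0172] joints [ 0.89  0.5  -1.2   1.74  0.49  1.24 -0.43] F [ 0.21 -0.17 -7.18] t 13.5667
```

Units first: turns go in shares of 2 pi rad. So 0.017 rad is 0.0027.

```bash
echo '-0.0155 -0.0009 0 0 0 0.0027;-0.0155 -0.0009 0 0 0 0.0027;-0.0155 -0.0009 0 0 0 0.0027;-0.0155 -0.0009 0 0 0 0.0027;-0.0155 -0.0009 0 0 0 0.0027' | python3 -m handwheel >/dev/null
echo '-0.0155 -0.0009 0 0 0 0.0027;-0.0155 -0.0009 0 0 0 0.0027;-0.0145 -0.0009 0 0 0 0.0027;-0.009 -0.0009 0 0 0 0.0022;-0.006 -0.0009 0 0 0 0.0013' | python3 -m handwheel >/dev/null
echo '-0.003 0 0 0 0 0;0 0 0 0 0 0;0 0 0 0 0 0;0 0 0 0 0 0' | python3 -m handwheel
cat > hk.py <<'E'
from m import *
a=-.152;X=np.array([np.cos(a),np.sin(a)]);Y=np.array([-X[1],X[0]]);O=np.array([.5885,-.1968])
s=arm.get_state();p=(s['tcp_pos'][:2]-O);print('tcp in stand',p@X,p@Y,s['tcp_pos'][2])
for n in('top','side'):
    c=cap(n);W,R,o=pts(c);h=cv2.cvtColor(c['image'],cv2.COLOR_RGB2HSV)
    m=((h[...,0]<6)|(h[...,0]>174))&(h[...,1]>190)&(h[...,2]>90)
    q=W[...,:2]-O;x=q@X;y=q@Y;z=W[...,2]
    m&=(abs(x)<.12)&(abs(y)<.08)&(z>.1)&(z<.32)
    print(n,'red',m.sum(),np.round([np.median(x[m]),np.median(y[m]),np.median(z[m]),y[m].min(),y[m].max()],4))
    pr=(x>-.03)&(x<.09)&(abs(abs(y)-.03)<.012)&(z>.22)&(z<.265)
    for sgn in(1,-1):
        k=pr&(y*sgn>0);print(' prong',sgn,k.sum(),np.round([np.median(y[k]) if k.any() else 0,x[k].min() if k.any() else 0],4))
E
python3 hk.py
python3 -c "
from h import *
c=cap('top');save(c,'t6',(270,90,360,190),5)
"
```

```text
t: 14.73
tcp_pos: [0.5339, -0.1846, 0.271]
tcp_rot: [-2.382, -2.048, -0.004]
wrist_force: [0.4, 0.1, -7.5]
grip_width: 0.0099
gripper_force: 58.8
tcp in stand -0.0558200760313725 0.0037760492876001495 0.2709970821352137
  return _methods._mean(a, axis=axis, dtype=dtype,
  ret = ret.dtype.type(ret / rcount)
Traceback (most recent call last):
  File "hk.py", line 9, in <module>
    print(n,'red',m.sum(),np.round([np.median(x[m]),np.median(y[m]),np.median(z[m]),y[m].min(),y[m].max()],4))
                                                                                    ~~~~~~~~^^
ValueError: zero-size array to reduction operation minimum which has no identity
```

View pics/t6.png

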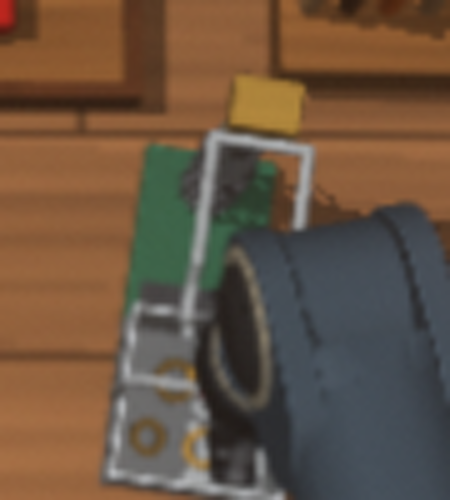

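The visible part of the bail bar, at (130–200,380), lies parallel to the hook's cross bar and just short of the left prong tip at (188,330). I check the offset in the side view.

```bash
sed -i 's/^    print(n,.red.*/    if m.any(): &/; s/if m.any():     /if m.any(): /' hk.py; python3 hk.py; python3 -c "
from h import *
c=cap('side');save(c,'s7',(200,70,330,180),5)
"; python3 plan.py .5885 -.1968 .273 -.152 0 1
```

```text
tcp in stand -0.05581650666198152 0.0034084756246056617 0.2709659685935759
 prong 1 91 [ 0.0259 -0.0215]
 prong -1 26 [-0.0324  0.0563]
side red 4 [-0.0566  0.0145  0.2846  0.0104  0.017 ]
 prong 1 90 [ 0.0288 -0.0219]
 prong -1 63 [-0.0304 -0.0175]
d [-0.0028  0.0558 -0.0021] r [ 0.0013 -0.0013  0.0003] joints [ 1.1   0.5  -1.16  1.72  0.48  1.25 -0.33] F [-0.68 -0.4  -7.7 ] t 14.9833
```

View pics/s7.png

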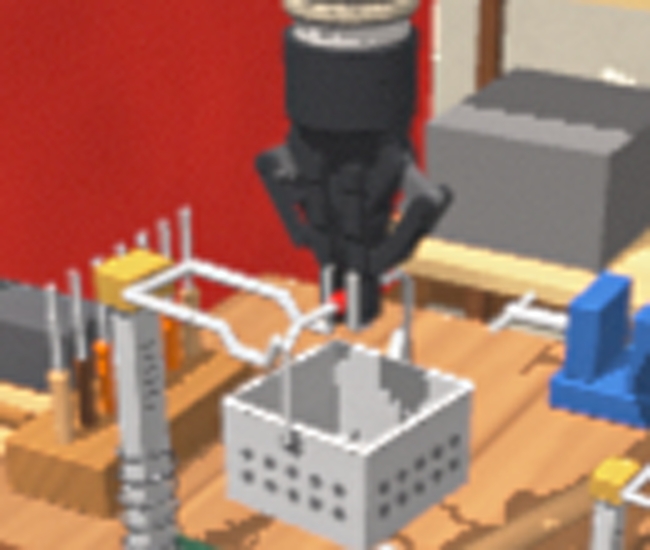

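The bail stands in front of the prong tips at (280,350) with its arms outside them. I enter now at a height midway between the bar and the rim.

```bash
echo '-0.001 0.002 0.002 0 0 0;-0.001 0.004 0.002 0 0 0;-0.001 0.006 0.002 0 0 0;-0.001 0.007 0.002 0 0 0;-0.0005 0.007 0 0 0 0' | python3 -m handwheel
echo '0 0.007 0 0 0 0;0 0.007 0 0 0 0;0 0.006 0 0 0 0;0 0.005 0 0 0 0;0 0.003 0 0 0 0' | python3 -m handwheel
echo '0 0.0015 0 0 0 0;0 0 0 0 0 0;0 0 0 0 0 0' | python3 -m handwheel
python3 hk.py
```

```text
t: 15.4
tcp_pos: [0.5593, -0.1951, 0.2621]
tcp_rot: [-2.384, -2.045, -0.002]
wrist_force: [-1.3, 0.1, -8.2]
grip_width: 0.0098
gripper_force: 58.7
t: 15.82
tcp_pos: [0.5873, -0.1986, 0.2629]
tcp_rot: [2.384, 2.046, 0.004]
wrist_force: [0.0, 0.2, -7.4]
grip_width: 0.0102
gripper_force: 58.7
t: 16.07
tcp_pos: [0.5876, -0.1988, 0.2628]
tcp_rot: [-2.384, -2.046, -0.002]
wrist_force: [0.1, 0.6, -8.5]
grip_width: 0.0096
gripper_force: 58.7
tcp in stand -0.0005789747232704049 -0.00215091461152182 0.26282795346823484
 prong 1 85 [ 0.0258 -0.0218]
 prong -1 3 [-0.0358 -0.0226]
side red 2 [-0.0013  0.011   0.2769  0.0088  0.0131]
 prong 1 82 [ 0.0287 -0.021 ]
 prong -1 55 [-0.0311 -0.0217]
```

```bash
echo '0 0 0.003 0 0 0;0 0 0.005 0 0 0;0 0 0.005 0 0 0;0 0 0.005 0 0 0;0 0 0.003 0 0 0' | python3 -m handwheel |grep -E 'tcp_pos|wr'
echo '0 0 0.0015 0 0 0;0 0 0.0015 0 0 0;0 0 0.0015 0 0 0;0 0 0.0015 0 0 0;0 0 0.0015 0 0 0' | python3 -m handwheel|grep -E 'tcp_pos|wr'
echo '0 0 0.0015 0 0 0;0 0 0.0015 0 0 0;0 0 0.0015 0 0 0;0 0 0.0015 0 0 0;0 0 0.0015 0 0 0' | python3 -m handwheel|grep -E 'tcp_pos|wr'
echo '0 0 0.0015 0 0 0;0 0 0.0015 0 0 0;0 0 0.0015 0 0 0;0 0 0.0015 0 0 0;0 0 0.0015 0 0 0' | python3 -m handwheel|grep -E 'tcp_pos|wr'
python3 hk.py
```

```text
tcp_pos: [0.5873, -0.199, 0.2407]
wrist_force: [-0.5, 0.5, -7.9]
tcp_pos: [0.588, -0.1988, 0.2344]
wrist_force: [0.1, 0.4, -6.7]
tcp_pos: [0.5879, -0.1989, 0.2269]
wrist_force: [-0.6, 0.5, -7.4]
tcp_pos: [0.588, -0.1989, 0.2194]
wrist_force: [-0.7, 0.3, -5.0]
tcp in stand -0.00020973544702843376 -0.0021242282834591777 0.21939291356713317
 prong 1 97 [ 0.0259 -0.0232]
 prong -1 0 [0 0]
side red 2 [0.     0.0085 0.2337 0.0076 0.0095]
 prong 1 87 [ 0.0292 -0.0234]
 prong -1 39 [-0.0306 -0.0223]
```

```bash
echo '0 0 0.0015 0 0 0;0 0 0.0015 0 0 0;0 0 0.0015 0 0 0;0 0 0.0015 0 0 0;0 0 0.0015 0 0 0' | python3 -m handwheel|grep -E 'tcp_pos|wr'
echo '0 0 0.0015 0 0 0;0 0 0.0015 0 0 0;0 0 0.0015 0 0 0;0 0 0.0015 0 0 0;0 0 0.0015 0 0 0' | python3 -m handwheel|grep -E 'tcp_pos|wr'
echo '0 0 0.0015 0 0 0;0 0 0.0015 0 0 0;0 0 0.0015 0 0 0;0 0 0.0015 0 0 0;0 0 0.0015 0 0 0' | python3 -m handwheel|grep -E 'tcp_pos|wr'
echo '0 0 0.0015 0 0 0;0 0 0.0015 0 0 0;0 0 0.0015 0 0 0;0 0 0.0015 0 0 0;0 0 0.0015 0 0 0' | python3 -m handwheel|grep -E 'tcp_pos|wr'
for i in 1 2 3 4 5 6; do echo '0 0 0 0 0 0;0 0 0 0 0 0' | python3 -m handwheel |grep wrist; done; python3 hk.py|head -1
```

```text
tcp_pos: [0.588, -0.1988, 0.2119]
wrist_force: [-0.6, -0.1, -5.0]
tcp_pos: [0.5881, -0.1988, 0.2044]
wrist_force: [-0.5, 0.3, -3.1]
tcp_pos: [0.588, -0.1989, 0.1969]
wrist_force: [-1.0, -0.4, -2.7]
tcp_pos: [0.588, -0.1988, 0.1894]
wrist_force: [-0.7, -1.0, -1.5]
wrist_force: [0.1, -1.4, -2.0]
wrist_force: [-0.2, -0.3, -2.5]
wrist_force: [-0.7, 0.2, -0.8]
wrist_force: [-0.3, -0.7, -0.8]
wrist_force: [-0.5, -0.2, -0.9]
wrist_force: [0.3, -0.5, -0.6]
tcp in stand -0.00018205332255864727 -0.002085744272226794 0.18939837646512764
```

```bash
echo '0 0 0.0015 0 0 0;0 0 0.0015 0 0 0;0 0 0.0015 0 0 0;0 0 0.0015 0 0 0;0 0 0.001 0 0 0' | python3 -m handwheel|grep -E 'tcp_pos|wr'
for i in $(seq 30); do echo '0 0 0 0 0 0' | python3 -m handwheel |grep wrist; done | tee f.txt | awk '{gsub(/\]/,"");s+=$4;q+=$4*$4}END{print s/NR, sqrt(q/NR-(s/NR)^2)}'
```

```text
tcp_pos: [0.588, -0.1988, 0.1822]
wrist_force: [-0.2, -1.8, -0.4]
-0.483333 0.528573
```

```bash
echo '0 0 0.0013 0 0 0;0 0 0.0013 0 0 0;0 0 0.0012 0 0 0;0 0 0 0 0 0' | python3 -m handwheel|grep -E 'tcp_pos|wr'
for i in $(seq 36); do echo '0 0 0 0 0 0' | python3 -m handwheel |grep -E 'wrist'; done | awk '{gsub(/\]/,"");s+=$4;q+=$4*$4}END{print s/NR, sqrt(q/NR-(s/NR)^2)}'; python3 hk.py
```

```text
tcp_pos: [0.588, -0.1988, 0.1783]
wrist_force: [-0.1, -0.6, 0.2]
0.280556 0.433218
tcp in stand -0.0002190216658257047 -0.0020402571373163993 0.1785656848875689
 prong 1 0 [0 0]
 prong -1 0 [0 0]
side red 1 [0.003  0.004  0.1924 0.004  0.004 ]
 prong 1 0 [0 0]
 prong -1 0 [0 0]
```

```bash
echo '0 0 0 0 0 0;0 0 0 0 0 0;0 0 0 0 0 0;0 0 0 0 0 0;0 0 0 0 0 0' | python3 -m handwheel 0.045
echo '0 0 0 0 0 0;0 0 0 0 0 0;0 0 0 0 0 0;0 0 0 0 0 0;0 0 0 0 0 0' | python3 -m handwheel
python3 -c "
from h import *
c=cap('side');save(c,'s8',(200,70,330,180),5)
"
```

```text
t: 27.47
tcp_pos: [0.5879, -0.1986, 0.1785]
tcp_rot: [-2.384, -2.046, -0.003]
wrist_force: [-1.0, 0.3, -0.4]
grip_width: 0.0454
gripper_force: 0.0
t: 27.88
tcp_pos: [0.5879, -0.1988, 0.1786]
tcp_rot: [2.384, 2.046, 0.003]
wrist_force: [0.5, 0.6, 0.5]
grip_width: 0.0449
gripper_force: 0.0
```

View pics/s8.png

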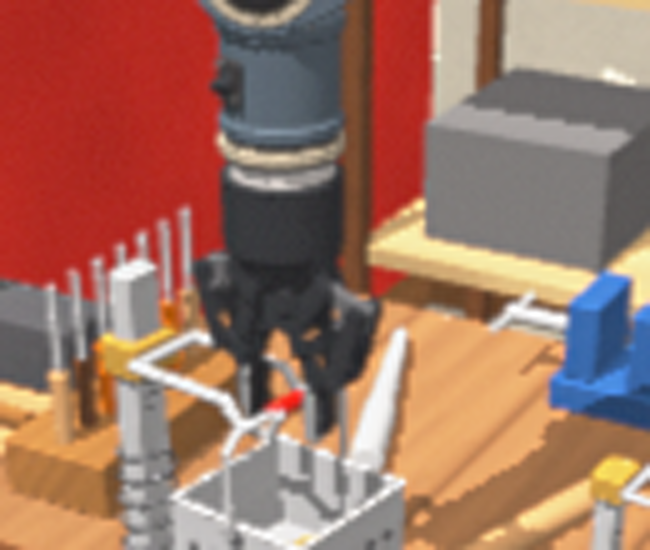

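The bail at (285,400) rests on the prongs and the open fingers are clear on both sides of the sleeve. I retract straight up.

```bash
echo '0 0 -0.004 0 0 0;0 0 -0.008 0 0 0;0 0 -0.012 0 0 0;0 0 -0.016 0 0 0;0 0 -0.02 0 0 0' | python3 -m handwheel
echo '0 0 -0.025 0 0 0;0 0 -0.025 0 0 0;0 0 -0.025 0 0 0;0 0 -0.025 0 0 0;0 0 -0.01 0 0 0' | python3 -m handwheel|grep -E 'tcp_pos|wr'
for i in 1 2 3 4 5; do echo '0 0 0 0 0 0;0 0 0 0 0 0;0 0 0 0 0 0;0 0 0 0 0 0;0 0 0 0 0 0' | python3 -m handwheel >/dev/null; done
python3 hk.py; python3 -c "
from h import *
c=cap('side');save(c,'s9',(200,70,330,180),5)
"
```

```text
t: 28.35
tcp_pos: [0.5876, -0.1988, 0.2396]
tcp_rot: [-2.384, -2.046, -0.002]
wrist_force: [0.6, -0.8, -0.4]
grip_width: 0.0452
gripper_force: 0.0
tcp_pos: [0.5891, -0.1982, 0.3537]
wrist_force: [0.5, 0.5, 0.1]
tcp in stand -0.0004601376774693476 -0.0022575398927632572 0.3485814699133696
top red 16 [-0.0014 -0.0026  0.1942 -0.0125  0.007 ]
 prong 1 0 [0 0]
 prong -1 0 [0 0]
side red 11 [-0.0037 -0.0021  0.192  -0.0085  0.0056]
 prong 1 0 [0 0]
 prong -1 0 [0 0]
```

View pics/s9.png

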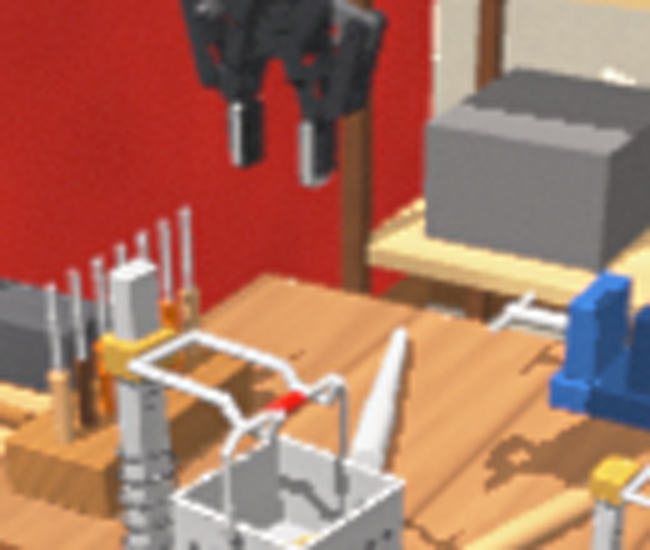

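The basket hangs level by its bail on both prongs, with the sleeve at (287,403) centred between them and the gripper clear above.

```bash
python3 -c "
from workcell import arm
print(arm.hand_in())"
```

```text
the job is handed in; nothing more can be done
None
```

I handed the job in with the basket hanging level and at rest from both prongs of the larger stand's hook, its bail within about 4 mm of the seat's centre and the gripper clear; hand-in returned no verdict, and I did not measure the hook's speed or re-measure the bystanders.

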